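Open the screw press that holds the wooden slide box

TASK

Two small screw presses stand on the table, one over the wooden slide box and one over the flat cardboard kit carton. The glue on the slide box is dry: turn the handwheel of its press counter-clockwise (seen from above), letting your hand rise with the screw, until the press is fully open, then let go. Leave the slide box where it lies and the carton's press screwed down.

Things in the scene. Friction and masses are not known exactly. Their poses are not given: they have to be found in the camera images.
- box_press_wheel (a point): centre of the level dark steel handwheel (outer diameter 58 mm, rim 10 mm thick, 3 spokes) of the press holding the wooden slide box: the one to open. z axis: the screw, vertical. About 142 mm above the table when screwed down; grip it across the rim from above at any yaw. Below it a bridge 36x156 mm, its bolts and nut 35 mm under the wheel's centre. The press is fixed; its place varies
- box_press_screw (a joint): turn of that wheel, rad: 0 screwed down, grows counter-clockwise seen from above to a hard stop at 1.4 (fully open). Steep thread: wheel, stem and foot rise 15 mm per rad, 21 mm in all. Stiff (about 0.12 N m), stays where it is left; starts at 0 to 0.1
- carton_press_screw (a joint): turn of the handwheel of the other, equal press, which holds the flat navy kit carton (75x140x26 mm) instead; same meaning. It starts between 0 and 0.1 and stays so
- slide_box_center (a point): centre (half-way up) of the brown wooden slide box, 75x100x33 mm, lying loose on the base plate of its press under the foot, the top of its lid 45 mm above the table
There are look-alikes about, which are no part of the job. What is shaped like the part that bears carton_press_screw but purple is not meant.

How it is judged (in metres and radians):
At the end, for the whole second after the job is handed in: The handwheel of the slide box's press stands within 0.2 rad of its open stop (joint above 1.2 rad) and is still, the carton's press is still screwed down (joint below 0.25 rad), and the slide box lies within 15 mm of where it was (value of joint box_press_screw above 1.2 rad and value of joint carton_press_screw below 0.25 rad and distance of slide_box_center from where it was at the start of the episode below 0.015 m and velocity of joint box_press_screw below 0.05 rad/s); the robot touches nothing.
It fails at once if the carton's press is opened (value of joint carton_press_screw above 0.35 rad).
It also fails if it takes over 35 s, if anything falls off the work surface, if the arm or the gripper's body presses on something with over 40 N, if the wrist force passes 120 N, or if a joint passes its speed limit or range.

ROBOT

A 6-joint arm with a two-finger parallel gripper is mounted at the origin on the work surface; the furniture and walls round the work are solid. World frame = base frame: x ahead of the robot, y to its left, z up, the work surface at z = 0. Lengths are in m, angles in degrees, forces in N, time in s.
With the tool pointing down it reaches from about 0.375 to 0.9 m from the base axis. Payload 3.1 kg.
Tool frame: the origin (TCP) lies on the centre line of the jaws, within the pads' length; the fingertips stand finger_overhang ahead of it and the grasp point (between the pads) lies 5 mm behind it (finger_overhang is the distance from the TCP to the fingertips, in m); z points along the fingers, y is the line along which they close (so a half turn about z gives the same grasp; the last joint's range is limited). The gripper opens to 87 mm and grips with 3 to 60 N. Pads are 19 mm wide; open, the fingers measure 117 mm over their backs; the gripper's body (75 mm by 190 mm) begins 51 mm behind the grasp point.
Start: joints at [55.835, 30.224, 82.088, -0, 67.689, -10.227], TCP at [0.254, 0.571, 0.237] pointing down, gripper open.
Joint ranges: [-176.69, 176.69], [-43.24, 126.21], [12.49, 139.97], [-82, 262], [0, 151.66], [-163.58, 163.58]. Speed limits (degrees/s): [159.86, 159.86, 180, 180, 180, 180].

INTERFACE

Orientations are given as a 3x3 rotation matrix whose columns are the frame's x, y, z axes.
In Python, from rig import read_state, capture, calibration, hand_in, finger_overhang gives the robot as it stands.
- The arm moves only by the tool send_rows, never from a script. Its argument "plan" is a list of rows, each a list of 5 numbers: the closure in counts, from 0 (fully open) to 255 (shut), then the shift along the tool's x, y, z in m, then the turn about the tool's z in rad. A call has 1 to 20 rows; each row shifts and turns the commanded pose from where the row before left it, along the tool's axes as they then stand; what a row does not reach is not made up. A row lasts 1/12 s, in which the tool goes at most 41.7 mm and 7.16 degrees, less where a joint would pass 70% of its speed; a pose out of reach is approached as far as the arm can. A call is refused whole if a number of a shift passes 0.0417 or a number of a turn 0.125, either way. A call with a gripper value outside its range is refused whole. The fingers move at their own pace and stop on an object; the grip force is fixed at half the most. Time passes only in rows, so rows that do not move let the fingers close. It gives the time, the measured TCP pose, the force, the opening and the grip force at its end, in the units of the state.
- read_state(): the state, without advancing time (a new reading comes with each control period).
- capture(name): name is "scene" or "top"; returns (picture, depth): 384x512x3 uint8, blue, green, red; 384x512 float32, m along the optical axis (not along the pixel's ray), 0 where there is no reading.
- calibration(name): a dict with "fx", "fy", "cx", "cy" (pixels), "dist_coeffs" ([k1, k2, p1, p2, k3] as OpenCV has them; the pictures are not rectified), "xyz" and "rotation" of the camera in the world. Camera axes: x right, y down, z forward; pixel columns grow to the right and rows downward; lengths in m; the calibration is good to about 2 mm. A picture is of the moment at which its call begins. calibration takes no time and is no camera call.
- hand_in(): hands the job in; it is judged then, once.
The state is a dict: "time_s": time; "joint_positions": joint angles; "qvel": joint speeds; "tau": joint torques, N m; "position": TCP position; "tcp_rot": TCP orientation; "force": force on the tool from outside, world axes, zero at the start; "moment": the same for the moment, N m; "opening": opening from 0.0 (shut) to 1.0 (fully open); "grasp_force": force on a finger pad.
Only numpy, scipy, OpenCV 4.12 (cv2) and the standard library are available. Lean on these libraries where they do the work, as an engineer would, in place of code of your own. Each camera call takes 0.05 s, during which the arm holds its last target. There are 200 camera calls.

## Working session

There is one attempt and no reset: what is moved stays moved. The work goes in short steps, Python scripts to look and compute and a tool call to move; the robot and the scene stay as the last step left them, time stands still between calls to the robot, and variables do not carry over. Pictures are saved under pics/ and viewed, at most 10 in all, crops included, and the job is handed in when it is done.

Besides the shell and the picture viewer there is one more tool, called after ">>>" by a JSON object that holds its "op" and its "data", one argument or row to a line. send_rows: Moves the arm, as the interface text tells. Its arguments: {"type":"object","properties":{"plan":{"type":"array","items":{"type":"array","items":{"type":"number"}}}},"required":["plan"]}

```bash
mkdir -p pics; python3 - <<'E'
from rig import *
import cv2,numpy as np
for n in("scene","top"):
    p,d=capture(n);cv2.imwrite(f"pics/{n}0.png",p);np.save(f"{n}0.npy",d);c=calibration(n);print(c)
s=read_state();print(s["position"],s["tcp_rot"],s["time_s"],finger_overhang,s["opening"])
E
```

```text
{'fx': 357.25007200944054, 'fy': 357.25007200944054, 'cx': 254.01714404566394, 'cy': 194.34411112844896, 'dist_coeffs': array([-0.07906522,  0.        ,  0.        ,  0.        ,  0.        ]), 'xyz': array([-0.31589623, -0.52567307,  0.48221299]), 'rotation': array([[ 0.42476095, -0.39610363,  0.81405162],
       [-0.90507042, -0.1653073 ,  0.3918176 ],
       [-0.02063169, -0.90320286, -0.42871777]])}
{'fx': 346.73673910394444, 'fy': 346.73673910394444, 'cx': 253.6024331001714, 'cy': 188.90264798192848, 'dist_coeffs': array([-0.0201888,  0.       ,  0.       ,  0.       ,  0.       ]), 'xyz': array([ 0.31774526, -0.17136907,  0.93791114]), 'rotation': array([[-0.01961911, -0.99620341,  0.08481659],
       [-0.99978278,  0.02014482,  0.00534664],
       [-0.00703495, -0.08469327, -0.99638224]])}
[0.25318012 0.57070997 0.2356463 ] [[-9.13984005e-01  4.05748527e-01 -1.17109598e-03]
 [ 4.05750027e-01  9.13982563e-01 -1.67053626e-03]
 [ 3.92543682e-04 -2.00201565e-03 -9.99997919e-01]] 0.1 0.014 1.0003180196400259
```

View pics/top0.png

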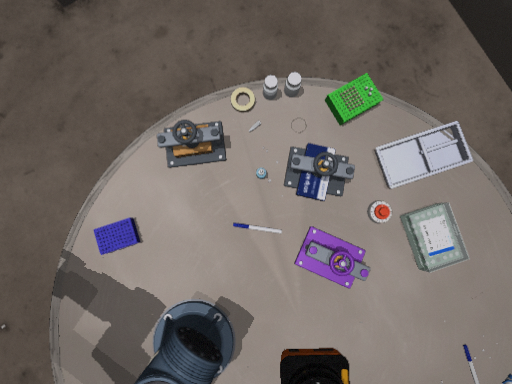

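View pics/scene0.png

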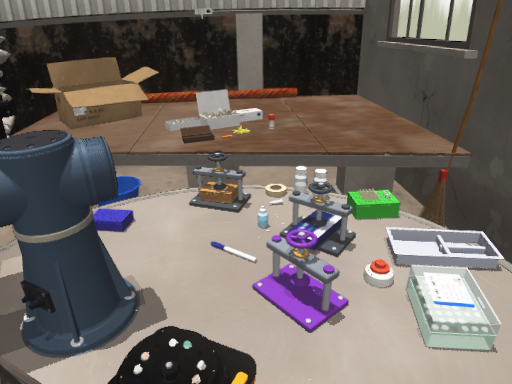

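Three presses appear in the top picture. The one at (185,132) has a brown wooden box under it, the one at (325,163) holds the navy carton, and the purple one at (341,262) is a decoy. The target is (185,132), so I'll confirm it in a crop and measure it.

```bash
cat > h.py <<'E'
from rig import *
import cv2,numpy as np
def cloud(n):
    p,d=capture(n);c=calibration(n);h,w=d.shape
    K=np.array([[c["fx"],0,c["cx"]],[0,c["fy"],c["cy"]],[0,0,1]])
    g=np.stack(np.meshgrid(np.arange(w),np.arange(h)),-1).reshape(-1,1,2).astype(np.float32)
    u=cv2.undistortPoints(g,K,c["dist_coeffs"]).reshape(h,w,2)
    P=np.dstack([u*d[...,None],d])@c["rotation"].T+c["xyz"]; P[d==0]=np.nan
    return p,P
E
python3 - <<'E'
from h import *
from scipy.optimize import least_squares
p,P=cloud("top")
cv2.imwrite("pics/crop1.png",cv2.resize(p[105:180,145:240],None,fx=8,fy=8,interpolation=cv2.INTER_CUBIC))
Q=P[110:155,165:210].reshape(-1,3);m=(Q[:,2]>.130)&(Q[:,2]<.165);Q=Q[m];print(len(Q),np.median(Q,0),Q.min(0),Q.max(0))
c0=Q.mean(0)[:2];r=np.hypot(*(Q[:,:2]-c0).T);R=Q[r>.017]
f=least_squares(lambda v:np.hypot(R[:,0]-v[0],R[:,1]-v[1])-.0245,c0,loss="soft_l1",f_scale=.003);print(c0,f.x,np.std(f.fun),np.median(R[:,2]))
Q=P[115:170,150:235].reshape(-1,3);Q=Q[(Q[:,2]>.085)&(Q[:,2]<.125)]
B=cv2.minAreaRect(Q[:,:2].astype(np.float32)*1000);print("bridge",B)
p,P=cloud("scene");Q=P[145:180,195:245].reshape(-1,3);Q=Q[(Q[:,2]>.130)&(Q[:,2]<.165)&(Q[:,0]<.8)];print(len(Q),Q.min(0),Q.max(0),Q.mean(0))
E
```

```text
357 [ 0.52210239 -0.00731915  0.14643394] [ 0.49719411 -0.03529952  0.1372207 ] [0.55087677 0.02087878 0.1562545 ]
[ 0.52328962 -0.00754364] [ 0.52349426 -0.00787233] 0.0029336666044861006 0.14631318213816202
bridge ((524.2359619140625, -6.9310455322265625), (36.380104064941406, 156.76901245117188), 6.786900520324707)
139 [ 0.49524503 -0.0361777   0.13563981] [0.54736724 0.01973084 0.15225978] [ 0.5159364  -0.01157357  0.14317852]
```

View pics/crop1.png

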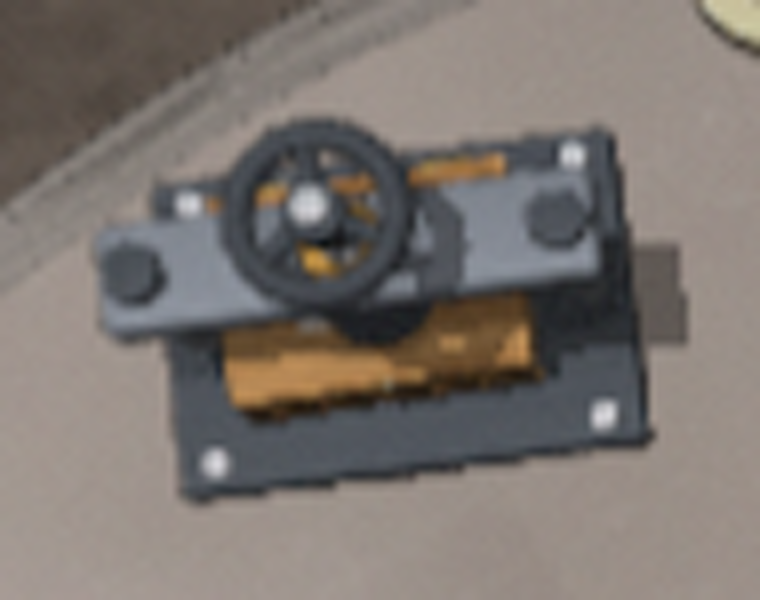

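The crop confirms it: brown wood under the dark-wheeled press, with the wheel at about (0.5235, -0.0075, 0.142). I'll move above it.

>>> {"op": "send_rows", "data": {
  "plan": [
    [0,-0.0283,-0.0246,0,0],
    [0,-0.0283,-0.0246,0,0],
    [0,-0.0283,-0.0246,0,0],
    [0,-0.0283,-0.0246,0,0],
    [0,-0.0283,-0.0246,0,0],
    [0,-0.0283,-0.0246,0,0],
    [0,-0.0283,-0.0246,0,0],
    [0,-0.0283,-0.0246,0,0],
    [0,-0.0283,-0.0246,0,0],
    [0,-0.0283,-0.0246,0,0],
    [0,-0.0283,-0.0246,0,0],
    [0,-0.0283,-0.0246,0,0],
    [0,-0.0283,-0.0246,0,0],
    [0,-0.0283,-0.0246,0,0],
    [0,-0.0283,-0.0246,0,0],
    [0,-0.0283,-0.0246,0,0],
    [0,-0.0283,-0.0246,0,0],
    [0,0,0,0,0.12],
    [0,0,0,0,0.12],
    [0,0,0,0,0.12]
  ]
}}

```text
time_s: 1.87
position: [0.5237, -0.0073, 0.2362]
tcp_rot: [[-0.707, 0.707, -0.001], [0.707, 0.707, 0.0], [0.001, -0.0, -1.0]]
force: [-0.6, -0.0, -0.3]
opening: 1.003
grasp_force: 0.0
```

>>> {"op": "send_rows", "data": {
  "plan": [
    [0,0,0,0,0.12],
    [0,0,0,0,0.12],
    [0,0,0,0,0.12],
    [0,0,0,0,0.12],
    [0,0,0,0,0.12],
    [0,0,0,0,0],
    [0,0,0,0,0]
  ]
}}

```text
time_s: 2.45
position: [0.5235, -0.0062, 0.2365]
tcp_rot: [[-0.195, 0.981, -0.0], [0.981, 0.195, -0.0], [0.0, -0.0, -1.0]]
force: [-0.3, -0.1, -0.6]
opening: 0.999
grasp_force: 0.0
```

```bash
cat > e.py <<'E'
from h import *
import sys
s=read_state();R=s["tcp_rot"];t=np.array([.5235,-.0078,float(sys.argv[1])])
print(s["time_s"],s["position"],R[:,1],R[:,2],s["joint_positions"],"tool delta",R.T@(t-s["position"]),s["force"],s["moment"],s["opening"],s["grasp_force"])
E
python3 e.py .139
```

```text
2.45 [ 0.52347546 -0.00619654  0.2364648 ] [ 9.80839412e-01  1.94817817e-01 -2.56320509e-04] [-2.60461257e-04 -4.36219872e-06 -9.99999966e-01] [-1.29174674e+01  2.24416660e+01  9.65681376e+01 -4.09265660e-03
  6.10046862e+01 -2.41495643e+01] tool delta [-0.00158205 -0.00026334  0.0974648 ] [-0.27899219 -0.0852153  -0.59339263] [-0.00540502  0.06422704  0.02370625] 0.9993334407529878 0.0
```

>>> {"op": "send_rows", "data": {
  "plan": [
    [0,-0.0015,0,0.025,0],
    [0,0,0,0.025,0],
    [0,0,0,0.015,0],
    [0,0,0,0.012,0],
    [0,0,0,0.01,0],
    [0,0,0,0.01,0],
    [0,0,0,0,0],
    [0,0,0,0,0]
  ]
}}

```text
time_s: 3.12
position: [0.5238, -0.0077, 0.1393]
tcp_rot: [[-0.193, 0.981, -0.001], [0.981, 0.193, 0.0], [0.0, -0.001, -1.0]]
force: [1.2, -0.2, -1.1]
opening: 1.001
grasp_force: 0.0
```

```bash
python3 e.py .139; python3 - <<'E'
from h import *
a=capture("top")[0][95:170,145:240];b=capture("scene")[0][130:205,175:270]
cv2.imwrite("pics/near1.png",np.vstack([cv2.resize(x,None,fx=4,fy=4,interpolation=cv2.INTER_CUBIC) for x in(a,b)]))
E
```

```text
3.1167 [ 0.52380983 -0.00765482  0.13929762] [ 9.81294002e-01  1.92514122e-01 -6.28269361e-04] [-6.71307442e-04  1.58329968e-04 -9.99999762e-01] [-1.30702448e+01  3.07418030e+01  1.01775087e+02  1.87613279e-04
  4.75226279e+01 -2.41699106e+01] tool delta [-8.28974138e-05 -3.31799895e-04  2.97807582e-04] [ 1.20390371 -0.19988763 -1.11224115] [-0.0657901   0.03590232  0.02591974] 1.0012340787285707 0.0
```

View pics/near1.png

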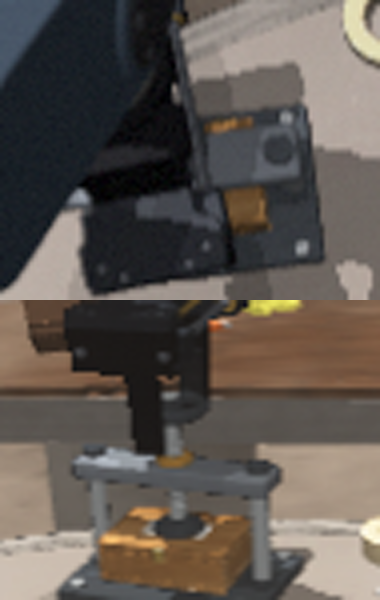

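The gripper straddles the wheel: in the lower view the near finger is at (145,410), the wheel is behind it at (185,400), and the tips clear the bridge. Closing now.

>>> {"op": "send_rows", "data": {
  "plan": [
    [255,0,0,0,0],
    [255,0,0,0,0],
    [255,0,0,0,0],
    [255,0,0,0,0],
    [255,0,0,0,0],
    [255,0,0,0,0],
    [255,0,0,0,0],
    [255,0,0,0,0]
  ]
}}

```text
time_s: 3.88
position: [0.5246, -0.0076, 0.1398]
tcp_rot: [[-0.192, 0.981, 0.002], [0.981, 0.192, 0.0], [-0.0, 0.002, -1.0]]
force: [1.8, 1.9, 0.3]
opening: 0.647
grasp_force: 30.0
```

```bash
python3 e.py .139
```

```text
3.8833 [ 0.52463432 -0.007611    0.1397608 ] [0.98144065 0.19175943 0.00160173] [ 1.62969983e-03  1.18736841e-05 -9.99998672e-01] [-1.30569297e+01  3.07070936e+01  1.01733829e+02  2.95261352e-02
  4.74682738e+01 -2.41323529e+01] tool delta [ 3.22542897e-05 -1.15073312e-03  7.58946002e-04] [1.78094891 1.89094786 0.29831884] [ 0.07868916 -0.25585912  0.01435509] 0.6470763828273564 30.000002682209015
```

Gripped at 56 mm, 30 N. Now turning counter-clockwise (negative about the downward tool z), rising 15 mm per rad.

>>> {"op": "send_rows", "data": {
  "plan": [
    [255,0,0,-0.00075,-0.05],
    [255,0,0,-0.00075,-0.05],
    [255,0,0,-0.00075,-0.05],
    [255,0,0,-0.00075,-0.05],
    [255,0,0,-0.00075,-0.05],
    [255,0,0,-0.00075,-0.05],
    [255,0,0,-0.00075,-0.05],
    [255,0,0,-0.00075,-0.05],
    [255,0,0,0,0],
    [255,0,0,0,0]
  ]
}}

```text
time_s: 4.72
position: [0.5249, -0.0075, 0.1457]
tcp_rot: [[-0.558, 0.83, 0.002], [0.83, 0.558, 0.0], [-0.001, 0.002, -1.0]]
force: [3.3, 2.6, -0.1]
opening: 0.646
grasp_force: 30.0
```

```bash
python3 e.py .145
```

```text
4.7167 [ 0.52487709 -0.00754454  0.14574751] [0.8299295  0.55786502 0.00190697] [ 2.24584855e-03  7.72079336e-05 -9.99997475e-01] [-1.30501679e+01  3.01497218e+01  1.01466245e+02  4.47155282e-02
  4.82596859e+01 -4.69881843e+01] tool delta [ 0.0005571  -0.00128682  0.00074439] [ 3.25521291  2.64500111 -0.06788525] [ 0.30806714 -0.50354496  0.10105774] 0.6464254125630324 29.99988242983818
```

Forces are low and the drag moment is about 0.1 N m, so the wheel is turning. Continuing.

>>> {"op": "send_rows", "data": {
  "plan": [
    [255,0,0,-0.00075,-0.05],
    [255,0,0,-0.00075,-0.05],
    [255,0,0,-0.00075,-0.05],
    [255,0,0,-0.00075,-0.05],
    [255,0,0,-0.00075,-0.05],
    [255,0,0,-0.00075,-0.05],
    [255,0,0,-0.00075,-0.05],
    [255,0,0,-0.00075,-0.05],
    [255,0,0,-0.00075,-0.05],
    [255,0,0,-0.00075,-0.05],
    [255,0,0,-0.00075,-0.05],
    [255,0,0,-0.00075,-0.05],
    [255,0,0,-0.00075,-0.05],
    [255,0,0,-0.00075,-0.05],
    [255,0,0,-0.00075,-0.05],
    [255,0,0,-0.00075,-0.05],
    [255,0,0,-0.00075,-0.05],
    [255,0,0,-0.00075,-0.05],
    [255,0,0,0,0],
    [255,0,0,0,0]
  ]
}}

```text
time_s: 6.38
position: [0.5252, -0.007, 0.1593]
tcp_rot: [[-0.997, 0.079, 0.003], [0.079, 0.997, 0.001], [-0.003, 0.001, -1.0]]
force: [4.0, 3.9, -0.9]
opening: 0.643
grasp_force: 30.0
```

```bash
python3 e.py .1585; python3 - <<'E'
from h import *
a=capture("top")[0][95:170,145:240];b=capture("scene")[0][130:205,175:270]
cv2.imwrite("pics/near2.png",np.vstack([cv2.resize(x,None,fx=4,fy=4,interpolation=cv2.INTER_CUBIC) for x in(a,b)]))
E
```

```text
6.3833 [ 0.52519856 -0.0069919   0.1592803 ] [0.07928302 0.99685122 0.00135997] [ 0.00316419  0.0011126  -0.99999437] [-13.02148387  28.90834389 100.84114957   0.13422688  50.08831364
 -98.55998024] tool delta [ 0.00163153 -0.00094128  0.00077402] [ 4.01491329  3.94156344 -0.85960683] [ 0.68914859 -0.7040833   0.0712695 ] 0.6433289320928588 29.99988466501236
```

View pics/near2.png

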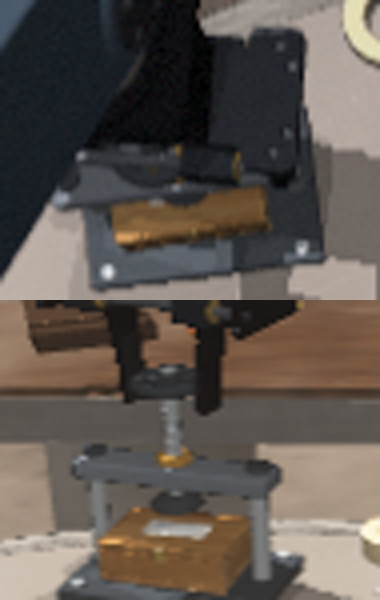

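The foot has risen clear of the box, which hasn't moved: the lid label shows at (180,527) and the wheel is between the fingers at (160,380). I'll turn a little further to the stop.

>>> {"op": "send_rows", "data": {
  "plan": [
    [255,0,0,-0.0005,-0.03],
    [255,0,0,-0.0005,-0.03],
    [255,0,0,-0.0003,-0.02],
    [255,0,0,0,0],
    [255,0,0,0,0]
  ]
}}

```text
time_s: 6.9
position: [0.5243, -0.0069, 0.1599]
tcp_rot: [[-1.0, 0.002, 0.001], [0.002, 1.0, 0.002], [-0.001, 0.002, -1.0]]
force: [3.8, 3.7, -2.9]
opening: 0.648
grasp_force: 30.0
```

```bash
python3 e.py .16
```

```text
6.9 [ 0.52432994 -0.00687349  0.15993203] [0.00205467 0.99999564 0.00211866] [ 0.00102484  0.00211655 -0.99999723] [ -13.04664607   28.8339581   100.84430275    0.1707955    50.29203706
 -103.03794293] tool delta [ 8.27961200e-04 -9.28065674e-04 -7.07826524e-05] [ 3.81784562  3.72016799 -2.86201811] [ 0.65427534 -0.65386889 -0.4632955 ] 0.647745201233354 29.999237805604935
```

The moment jumped and the rise stalled, so the wheel is at the stop. Releasing and retreating upwards.

>>> {"op": "send_rows", "data": {
  "plan": [
    [255,0,0,0.0005,0.02],
    [0,0,0,0,0],
    [0,0,0,0,0],
    [0,0,0,0,0],
    [0,0,0,0,0],
    [0,0,0,0,0],
    [0,0,0,0,0],
    [0,0,0,0,0],
    [0,0,0,-0.01,0],
    [0,0,0,-0.02,0],
    [0,0,0,-0.03,0],
    [0,0,0,-0.03,0],
    [0,0,0,-0.03,0],
    [0,0.03,0,0,0],
    [0,0.03,0,0,0],
    [0,0.03,0,0,0],
    [0,0,0,0,0],
    [0,0,0,0,0]
  ]
}}

```text
time_s: 8.4
position: [0.4325, -0.0058, 0.2807]
tcp_rot: [[-1.0, 0.018, 0.001], [0.018, 1.0, -0.0], [-0.001, -0.0, -1.0]]
force: [0.9, -0.1, -0.2]
opening: 0.999
grasp_force: 0.0
```

```bash
python3 - <<'E'
from h import *
p,P=cloud("scene");q=cloud("top")[0]
Q=P[135:180,195:245].reshape(-1,3);Q=Q[(Q[:,2]>.13)&(Q[:,2]<.19)&(Q[:,0]<.8)&(Q[:,0]>.49)&(abs(Q[:,1]+.008)<.035)];print(len(Q),Q.min(0),Q.max(0),Q.mean(0))
cv2.imwrite("pics/end.png",np.vstack([cv2.resize(x,None,fx=3,fy=3,interpolation=cv2.INTER_CUBIC) for x in(q[85:185,130:360],p[120:220,175:405])]))
E
```

```text
168 [ 0.49345434 -0.03663043  0.1300916 ] [0.54784619 0.01685831 0.17240255] [ 0.51648422 -0.01183427  0.15954693]
```

View pics/end.png

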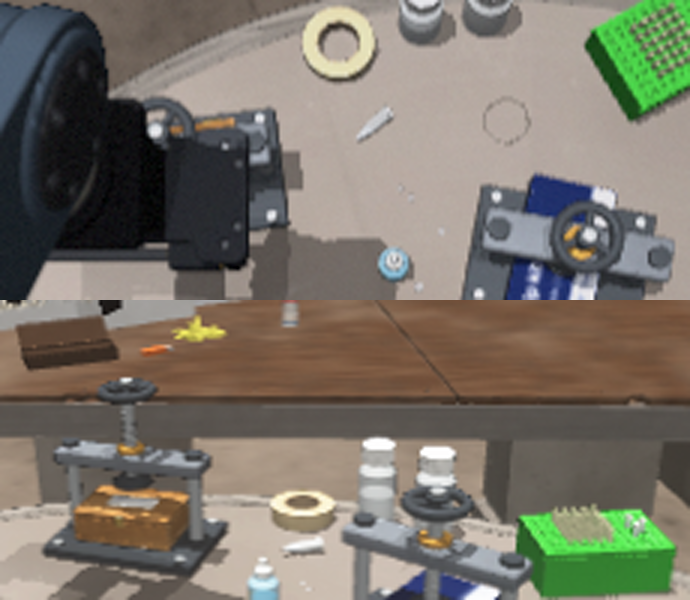

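The wheel at (127,388) stands about 20 mm higher than at the start, which is about 1.34 rad. The foot is clear of the box at (130,515), the box hasn't moved, and the carton press is untouched.

```bash
python3 -c "from rig import *;print(hand_in())"
```

```text
the job is handed in; nothing more can be done
None
```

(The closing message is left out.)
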